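Set the square kitchen timer

ROBOT

A 6-joint arm with a two-finger parallel gripper is mounted at the origin on a cart in front of the work surface, level with it; the furniture and walls round the work are solid. World frame = base frame: x ahead of the robot, y to its left, z up, the work surface at z = 0. Lengths are in mm, angles in rad, forces in N, time in s.
With the tool pointing down it reaches from about 350 to 875 mm from the base axis. Payload 4.2 kg.
Tool frame: the origin (TCP) lies between the finger pads; the fingertips stand 19 mm ahead of it and the grasp point (between the pads) is the TCP; y points along the fingers, z is the direction in which the jaws open and shut, and the axes are right-handed (so a half turn about y gives the same grasp; the last joint's range is limited). The gripper opens to 85 mm and grips with 20 to 120 N. Pads are 22 mm wide; open, the fingers measure 114 mm over their backs; the gripper's body (76 mm by 85 mm) begins 54 mm behind the grasp point. The pads swing forward as they close: fully open they stand 13 mm farther back than shut.
Start: joints at [0.259, 0.385, 0.008, 0, -1.194, -0.259], TCP at [624.979, 0.025, 250.312] pointing down, gripper open.
Joint ranges: [-3.14, 3.14], [-1.21, 2.06], [-1.07, 1.41], [-3.16, 2.05], [-2.99, -0.16], [-3.1, 3.1]. Speed limits (rad/s): [2.79, 2.79, 3.14, 3.14, 3.14, 3.14].

INTERFACE

Orientations are given as a unit quaternion [x, y, z, w].
In Python, from bench import arm gives the robot as it stands.
- The arm moves only by the shell command python3 -m inch 'ROWS'. ROWS is JSON, a list of rows, each a list of 7 numbers: the opening, from 0 (shut) to 1 (fully open), then the shift along the tool's x, y, z in cm, then the turn, a rotation vector about the tool's x, y, z in degrees. A call has 1 to 20 rows; each row is the pose to reach, as a shift and turn from the pose commanded when the call began, along the tool's axes at that moment; what a row does not reach only later rows make up. A row lasts 1/12 s, in which the tool goes at most 41.7 mm and 7.16 degrees, less where a joint would pass 70% of its speed; a pose out of reach is approached as far as the arm can. A call with a gripper value outside its range is refused whole. The fingers move at their own pace and stop on an object; the grip force is fixed at half the most. Time passes only in rows, so rows that repeat a pose let the fingers close. It gives the time, the measured TCP pose, the force and the opening at its end, in the units of the state.
- arm.read_state(): the state, without advancing time (a new reading comes with each control period).
- arm.get_image(name): name is "scene" or "side" or "wrist"; returns the picture (400x640x3 uint8, red, green, blue); there is no depth.
- arm.camera_params(name): a dict with "fx", "fy", "cx", "cy" (pixels), "D" ([k1, k2, p1, p2, k3] as OpenCV has them; the pictures are not rectified), "rvec" (rotation vector, rad) and "tvec" (3), from world to camera coordinates, as OpenCV has them. Camera axes: x right, y down, z forward; pixel columns grow to the right and rows downward; lengths in mm; the calibration is good to about 2 mm. A picture is of the moment at which its call begins: read the wrist's pose just before it. camera_params takes no time and is no camera call; for the wrist camera it gives the pose at the moment of the call.
- arm.job_done(): hands the job in, once; it reports no verdict.
Trained networks look in the newest picture that a camera, given by its name, has taken for a name from the list of things; names that differ only in an ending like _2 or _b are one class to them, and where a whole thing is asked for, a point or a joint stands for the part that bears it (a point fixed in the world has none). Each returns a list of dicts, best first, with "conf" (0 to 1); they miss things now and then, are a little off and sometimes report something else, mostly with a low value. They report only what shows in the picture. A call takes as long as a camera call. They do not tell look-alikes from the thing itself.
- arm.masks_of(label, camera): "mask" (400x640 bool, what is visible of it) and "extent" ([left, top, width, height] in pixels, round what is visible of it).
The state is a dict: "clock": time; "joints": joint angles; "joint_vel": joint speeds; "joint_efforts": joint torques, N m; "position": TCP position; "ee_rot": TCP orientation; "contact_force": force on the tool from outside, world axes, zero at the start; "wrist_torque": the same for the moment, N m; "gripper_width": finger opening in mm.
Only numpy, scipy, OpenCV 4.12 (cv2) and the standard library are available. Lean on these libraries where they do the work, as an engineer would, in place of code of your own. Each camera call takes 0.05 s, during which the arm holds its last target.

TASK

Two twist timers stand on the worktop, one with a square case and one with a round case. Set the square one: grip its bar knob from above, press down so that the light case stays put instead of spinning along, turn the knob clockwise until its pointer stands at the long raised tick on the case, and let go. Leave the round timer as it is.

Things in the scene. Friction and masses are not known exactly. Their poses are not given: they have to be found in the camera images.
- square_timer_knob (a point): Centre of the square timer's bar knob, on the turning axis, 53 mm above the worktop. Black bar 44 mm long, 12 wide, 26 high (40 to 66 mm above the worktop), on a grey disc 56 mm across (top at 40 mm) that turns with it. The bar lies along this point's x; its pointed end, with a white line on top, points to -x. The axes turn with the knob; z up.
- square_timer_dial (a joint): Knob angle relative to the case (rad): 0 with the pointer at the long tick; starts at -1.25 to -0.7 and grows when turned clockwise seen from above. No stop at 0 (stops at -2.6 and 1.2); stays where left. Stiff, about 0.12 N m: merely held and turned, the case spins along; pressed down with 10 N or more, the case stands still.
- square_timer_tick (a point): Outer end of the long black raised tick on the square timer's case: a loose white square case 94 x 94 mm on four small feet, top at 34 mm, 0.25 kg. The point is 34 mm above the worktop, 45 mm from the turning axis toward the case's -x; axes are the case's, z up. Short grey ticks stand every 30 degrees round the rest.
- round_timer_pointer (a point): Tip of the round timer's pointer, 27 mm from its turning axis (which lies in this point's +x direction), 53 mm above the worktop. The same timer with a round white case 94 mm across; leave it alone. Either timer may be the left or the right one. Between and beyond them stands a bag sealer with its arm raised to about 0.25 m: pass in front of it or well above.
There are look-alikes about, which are no part of the job. What is shaped like the part that bears square_timer_knob but pink is not meant.

How it is judged:
By the outcome, as a careful person would: the job done as asked, in the order asked, and still so for the second after the job is handed in, with the robot touching nothing.
It also fails if it takes over 42 s, if anything falls off the work surface, if the arm or the gripper's body presses on something with over 40 N, if the wrist force passes 120 N, or if a joint passes its speed limit or range.

## Working session

There is one attempt and no reset: what is moved stays moved. The work goes in short steps, Python scripts to look and compute and a shell command to move; the robot and the scene stay as the last step left them, time stands still between calls to the robot, and variables do not carry over. Pictures are saved under pics/ and viewed, and the job is handed in when it is done.

```bash
mkdir -p pics; ls
python3 - <<'E'
from bench import arm
import cv2
for n in ["scene","side","wrist"]:
    im=arm.get_image(n); cv2.imwrite(f"pics/{n}0.png",cv2.cvtColor(im,cv2.COLOR_RGB2BGR))
    print(n,arm.camera_params(n))
print(arm.read_state())
E
```

```text
pics
scene {'fx': 479.49521889633235, 'fy': 479.49521889633235, 'cx': 315.0979711638031, 'cy': 193.49894634467202, 'D': array([0.02903887, 0.        , 0.        , 0.        , 0.        ]), 'rvec': array([ 1.85561413, -0.87130448,  0.54418037]), 'tvec': array([-442.15815805,  208.05685288, 1355.47555171])}
side {'fx': 495.06787510805367, 'fy': 495.06787510805367, 'cx': 316.71236634635625, 'cy': 196.57730615000796, 'D': array([-0.00953717,  0.        ,  0.        ,  0.        ,  0.        ]), 'rvec': array([ 2.07754993, -1.75303048,  0.44391154]), 'tvec': array([-179.1837906 ,  501.91238584, 1413.56162033])}
wrist {'fx': 321.4440770429804, 'fy': 321.4440770429804, 'cx': 318.03055622639096, 'cy': 203.66558139282543, 'D': array([-0.00316479,  0.        ,  0.        ,  0.        ,  0.        ]), 'rvec': array([-1.08344748e-04,  3.10123164e+00,  4.94010890e-01]), 'tvec': array([623.74098008, -41.27929124, 381.1700047 ])}
{'clock': 0.15, 'joints': array([ 2.58596068e-01,  3.85393914e-01,  6.98228789e-03, -3.38170412e-04,
       -1.19401330e+00, -2.58595159e-01]), 'joint_vel': array([-0.00131271, -0.00237734,  0.00405595,  0.0017429 , -0.00088575,
        0.00051736]), 'joint_efforts': array([-6.03353892e-04, -3.92678475e+01,  1.88581592e+01,  4.18858320e+00,
       -3.39302780e-03,  5.70479813e-06]), 'position': array([6.24608831e+02, 1.53460237e-02, 2.49483117e+02]), 'ee_rot': array([-0.4996452 , -0.49952703,  0.50041074,  0.50041633]), 'contact_force': array([-0.2195999 , -0.7408088 ,  0.47946593]), 'wrist_torque': array([ 0.02216276,  0.13003254, -0.01077872]), 'gripper_width': 85.6472619602259}
```

View pics/scene0.png

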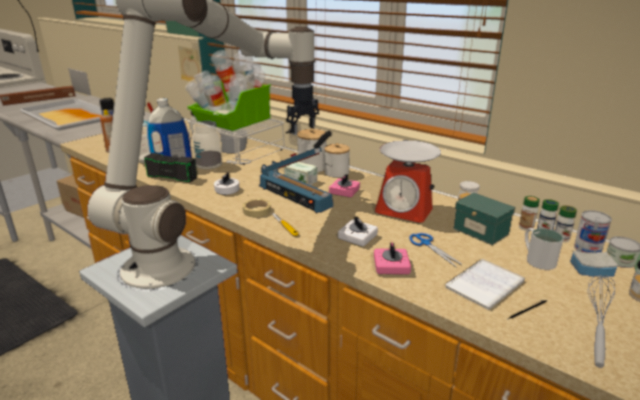

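View pics/side0.png

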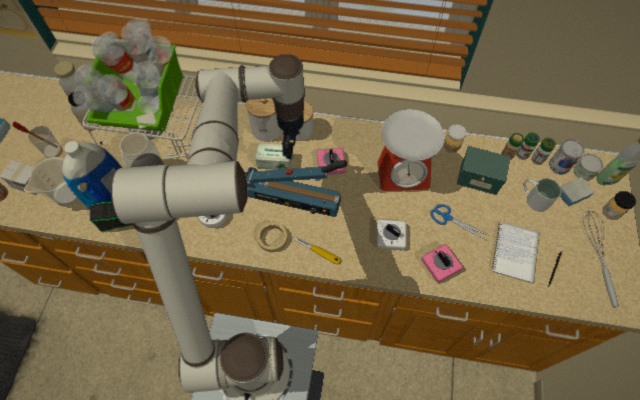

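View pics/wrist0.png

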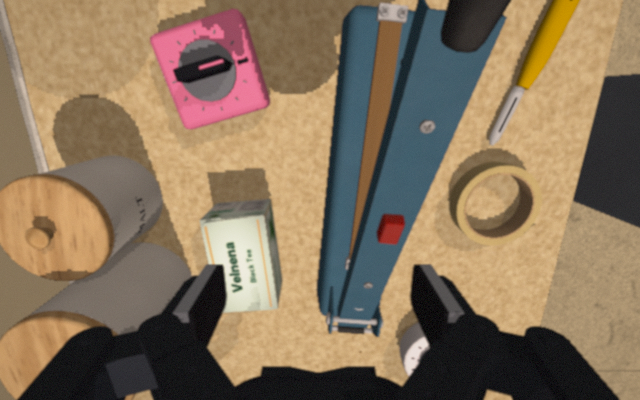

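The candidates for the square timer's knob, in scene pixels, are:
- the white square timer at (358,232)
- a pink square one at (393,260)
- a pink square one at (345,187)
- the round white one at (227,185)

By the description I choose the white square one, which is at (392,234) in the side view. I'll check it in a crop.

```bash
cat > h.py <<'E'
from bench import arm
import numpy as np, cv2
from scipy.spatial.transform import Rotation as R
def cam(n):
    p=arm.camera_params(n); K=np.array([[p['fx'],0,p['cx']],[0,p['fy'],p['cy']],[0,0,1.]])
    return K,np.array(p['D']),cv2.Rodrigues(np.array(p['rvec']))[0],np.array(p['tvec'])
def ray(c,uv,z):
    K,D,Rm,t=c
    x=cv2.undistortPoints(np.array([[uv]],float),K,D)[0,0]
    d=Rm.T@np.array([x[0],x[1],1]); o=-Rm.T@t
    return o+d*(z-o[2])/d[2]
def proj(c,P):
    K,D,Rm,t=c
    return cv2.projectPoints(np.array(P,float).reshape(-1,3),cv2.Rodrigues(Rm)[0],t,K,D)[0][:,0]
def save(im,f): cv2.imwrite(f,cv2.cvtColor(im,cv2.COLOR_RGB2BGR))
E
python3 - <<'E'
from h import *
ims=[]
for n,(u,v) in {"scene":(358,232),"side":(392,234)}.items():
    im=arm.get_image(n); ims.append(cv2.resize(im[v-35:v+35,u-40:u+40],(400,350),interpolation=cv2.INTER_CUBIC))
    for lab in ["square_timer_knob","square_timer_tick"]:
        for d in arm.masks_of(lab,n):
            ys,xs=np.nonzero(d['mask']); print(n,lab,round(d['conf'],2),d['extent'],xs.mean().round(1),ys.mean().round(1), im[d['mask']].mean(0).round(), ray(cam(n),(xs.mean(),ys.mean()),45 if 'knob' in lab else 25).round())
save(np.hstack(ims),"pics/crop1.png")
s=arm.read_state(); print(R.from_quat(s['ee_rot']).as_matrix().round(3))
K,D,Rm,t=cam("wrist"); print("wristcam pos",-Rm.T@t, Rm.round(2))
E
```

```text
scene square_timer_knob 0.69 [382.2, 242.0, 20.0, 16.7] 392.3 253.4 [102.  84.  85.] [ 416. -507.   45.]
scene square_timer_knob 0.65 [339.6, 174.1, 11.6, 12.8] 344.8 181.4 [69. 59. 59.] [ 733. -107.   45.]
scene square_timer_knob 0.61 [352.5, 216.5, 16.4, 15.6] 357.9 224.7 [100.  94.  89.] [ 490. -338.   45.]
scene square_timer_tick 0.89 [376.0, 245.4, 35.4, 28.8] 392.0 260.5 [176. 102. 118.] [ 412. -510.   25.]
scene square_timer_tick 0.81 [336.2, 213.6, 42.8, 32.4] 357.9 231.8 [158. 149. 142.] [ 483. -344.   25.]
scene square_timer_tick 0.72 [330.4, 174.7, 29.0, 21.0] 344.5 186.5 [150.  87.  99.] [ 731. -107.   25.]
side square_timer_knob 0.63 [386.9, 224.0, 15.5, 14.3] 391.3 231.3 [65. 65. 64.] [ 485. -339.   45.]
side square_timer_knob 0.55 [434.2, 251.8, 15.7, 16.7] 442.5 260.4 [63. 59. 60.] [ 413. -505.   45.]
side square_timer_knob 0.54 [325.9, 148.5, 14.2, 17.2] 330.3 156.7 [75. 65. 66.] [ 733. -103.   45.]
side square_timer_tick 0.85 [375.1, 218.3, 34.1, 32.0] 390.5 234.1 [138. 134. 125.] [ 485. -339.   25.]
side square_timer_tick 0.65 [314.8, 147.8, 31.1, 25.5] 330.1 157.1 [135.  83.  93.] [ 744. -101.   25.]
side square_timer_tick 0.57 [420.5, 243.4, 42.0, 36.4] 441.1 262.9 [148.  86.  98.] [ 413. -505.   25.]
[[-0. -0. -1.]
 [ 1. -0. -0.]
 [-0. -1.  0.]]
wristcam pos [624.38855367 -79.03056914 375.09353224] [[-1.   -0.   -0.  ]
 [-0.    0.95  0.31]
 [ 0.    0.31 -0.95]]
```

View pics/crop1.png

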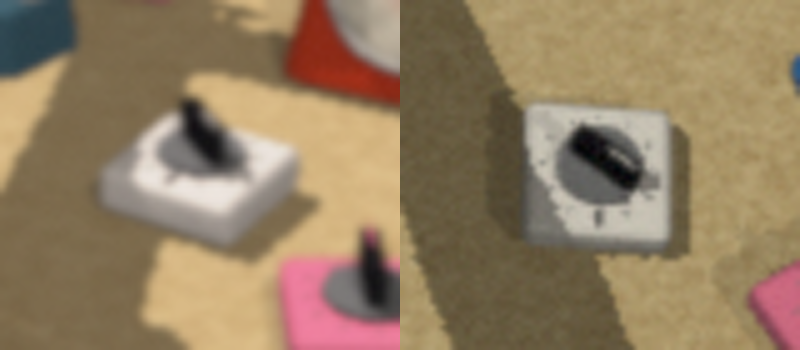

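The crop confirms it: a white square case with a black bar, no pink, knob near (486,-340). I'll rise above the sealer first, then travel over to it.

```bash
python3 -m inch '[[1,0,-3,0,0,0,0],[1,0,-6,0,0,0,0],[1,0,-9,0,0,0,0],[1,0,-10,0,0,0,0],[1,-3,-10,1.2,0,0,0],[1,-6,-10,2.5,0,0,0],[1,-9,-10,3.7,0,0,0],[1,-12,-10,5,0,0,0],[1,-15,-10,6.2,0,0,0],[1,-18,-10,7.4,0,0,0],[1,-21,-10,8.6,0,0,0],[1,-24,-10,9.9,0,0,0],[1,-27,-10,11.1,0,0,0],[1,-30,-10,12.4,0,0,0],[1,-32,-8,13.2,0,0,0],[1,-34,-5,14,0,0,0],[1,-34,-2,14,0,0,0],[1,-34,0,14,0,0,0],[1,-34,0,14,0,0,0],[1,-34,0,14,0,0,0]]'
python3 - <<'E'
from h import *
c=cam("wrist"); im=arm.get_image("wrist"); save(im,"pics/w1.png")
s=arm.read_state(); print(s['position'],R.from_quat(s['ee_rot']).as_matrix().round(3),s['joints'].round(3),s['contact_force'])
for lab in ["square_timer_knob","square_timer_tick"]:
    for d in arm.masks_of(lab,"wrist"):
        ys,xs=np.nonzero(d['mask']); print(lab,round(d['conf'],2),d['extent'],xs.mean().round(1),ys.mean().round(1),ray(c,(xs.mean(),ys.mean()),60 if 'knob' in lab else 34).round(1))
E
```

```text
clock: 2.12
position: [484.6, -340.1, 249.6]
ee_rot: [-0.499, -0.499, 0.501, 0.501]
contact_force: [1.1, 0.0, 0.5]
gripper_width: 85.1
[ 485.58222746 -340.32618858  251.37738597] [[-0.001  0.001 -1.   ]
 [ 1.    -0.001 -0.001]
 [-0.001 -1.    -0.001]] [-3.380e-01  3.290e-01 -7.400e-02  1.000e-03 -1.167e+00  3.380e-01] [-0.1703352   0.04926654 -0.14520814]
square_timer_knob 0.91 [289.6, 149.6, 51.8, 54.5] 315.2 176.4 [ 486.5 -344.9   60. ]
square_timer_knob 0.62 [365.9, 0.0, 58.7, 32.0] 391.5 13.5 [ 420.3 -489.    60. ]
square_timer_tick 0.89 [89.7, 304.2, 70.3, 30.3] 127.0 319.2 [ 725.  -154.2   34. ]
square_timer_tick 0.79 [326.1, 0.0, 129.9, 74.9] 389.1 26.3 [ 416.6 -484.2   34. ]
square_timer_tick 0.67 [268.8, 131.3, 88.7, 84.8] 315.4 171.7 [ 486.5 -344.    34. ]
```

View pics/w1.png

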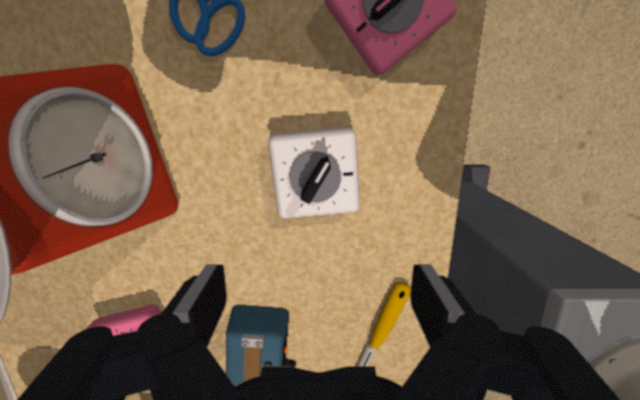

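The white square timer sits at (315,173), with its long tick at (348,174) and the white pointer line toward (322,165). I'll take a close crop to measure them.

Run:
```python
from h import *
im=cv2.imread("pics/w1.png")[125:225,265:365]; im=cv2.resize(im,(600,600),interpolation=cv2.INTER_CUBIC)
for k in range(0,600,60):
    cv2.putText(im,str(265+k//6),(k,8),0,0.3,(0,0,255),1);cv2.putText(im,str(125+k//6),(0,k+8),0,0.3,(0,0,255),1)
cv2.imwrite("pics/w1c.png",im)
```

```text
(no output)
```

View pics/w1c.png

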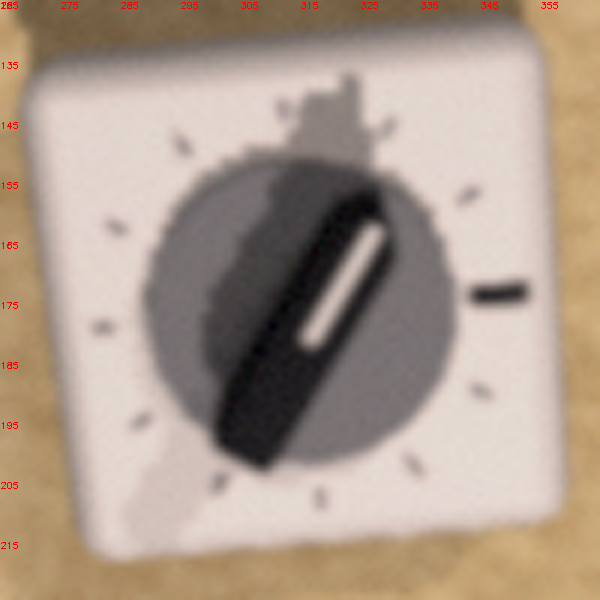

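Run:
```python
from h import *
c=cam("wrist")
# robust: ellipse-fit disc from mask colour + pointer line
px=lambda x,y:(265+x/6-0.42,125+y/6-0.42)
ctr=ray(c,px(302,308),40); ctr2=np.mean([ray(c,px(*p),40) for p in [(147,305),(458,305),(300,150),(300,466)]],0)
to=ray(c,px(527,293),34);ti=ray(c,px(470,296),34)
a=ray(c,px(312,342),66);b=ray(c,px(376,228),66)
print(ctr,ctr2,to,np.linalg.norm(to-ctr),a,b)
ang=lambda v:np.degrees(np.arctan2(v[1],v[0]))
print("tick dir",ang(to-ctr),ang(to-ti),"line dir",ang(b-a))
# line distance from axis
n=(b-a)[:2]/np.linalg.norm((b-a)[:2]); d=(ctr-a)[:2]; print("offset",n[0]*d[1]-n[1]*d[0])
# opposite short ticks for centre (z34)
tk=[((468,194),(140,422)),((388,126),(220,484)),((283,106),(320,498)),((183,145),(415,466)),((117,227),(482,391))]
for p,q in tk: P,Q=ray(c,px(*p),34),ray(c,px(*q),34); print(((P+Q)/2).round(1),np.linalg.norm(P-Q).round(1),ang(P-Q).round(1))
corn=[ray(c,px(*p),34) for p in [(80,100)]]
```

```text
[ 489.78153814 -340.73946775   40.        ] [ 489.92082124 -340.64022194   40.        ] [ 448.98033581 -342.22290688   34.        ] 41.26667787295766 [ 487.7763245 -340.9980777   66.       ] [ 477.33625855 -360.14144059   66.        ]
tick dir -177.91777263150132 -176.7960264742013 line dir -118.60638043542991
offset 1.63661677403544
[ 490.1 -338.9   34. ] 73.5 -144.5
[ 490.  -338.9   34. ] 73.5 -114.7
[ 489.8 -339.3   34. ] 73.3 -84.8
[ 489.9 -339.    34. ] 73.1 -54.8
[ 489.9 -339.    34. ] 73.1 -24.6
```

Readings:
- **Axis:** about (489.9, -339.3).
- **Pointer direction:** -118.6°.
- **Long tick direction:** about -174.8°, using the short ticks as well.
- **Turn needed:** about 56° (0.98 rad) clockwise, which is inside the stated range.

I'll align the jaws, go down to z≈120 and measure again.

```bash
python3 -m inch '[[1,0.05,2,-0.5,0,6,0],[1,0.05,4,-0.5,0,12,0],[1,0.05,6,-0.5,0,18,0],[1,0.05,8,-0.5,0,24,0],[1,0.05,10,-0.5,0,28.6,0],[1,0.05,12,-0.5,0,28.6,0],[1,0.05,13,-0.5,0,28.6,0],[1,0.05,13,-0.5,0,28.6,0],[1,0.05,13,-0.5,0,28.6,0]]'
python3 - <<'E'
from h import *
c=cam("wrist"); im=arm.get_image("wrist"); save(im,"pics/w2.png")
s=arm.read_state(); print(s['position'],R.from_quat(s['ee_rot']).as_matrix().round(3),s['joints'].round(3),s['contact_force'])
print(proj(c,[[489.9,-339.3,40],[449,-343,34],s['position']]))
E
```

```text
clock: 3.02
position: [490.9, -339.7, 121.4]
ee_rot: [0.608, 0.362, -0.361, -0.607]
contact_force: [0.5, 0.4, 0.9]
gripper_width: 85.2
[ 491.18157007 -339.91437963  122.03271775] [[ 0.478  0.003 -0.878]
 [ 0.878 -0.002  0.478]
 [-0.    -1.    -0.003]] [-0.334  0.455 -0.231  0.001 -0.881 -0.165] [-0.62953924 -0.89802298  0.08349495]
[[318.60756329 220.07820056]
 [368.71457106 185.74459984]
 [315.36808217 286.56515911]]
```

View pics/w2.png

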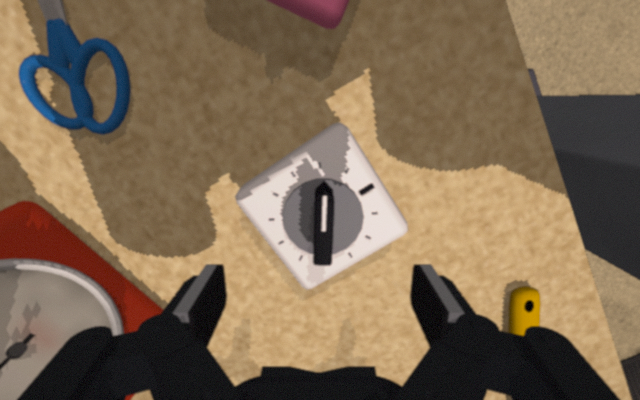

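The bar now stands upright in the picture at (323,225), lined up between the jaws, and the long tick is at (367,188). I'll crop for a finer measurement.

Run:
```python
from h import *
im=cv2.imread("pics/w2.png")[150:270,260:380]; im=cv2.resize(im,(600,600),interpolation=cv2.INTER_CUBIC)
cv2.imwrite("pics/w2c.png",im)
```

```text
(no output)
```

View pics/w2c.png

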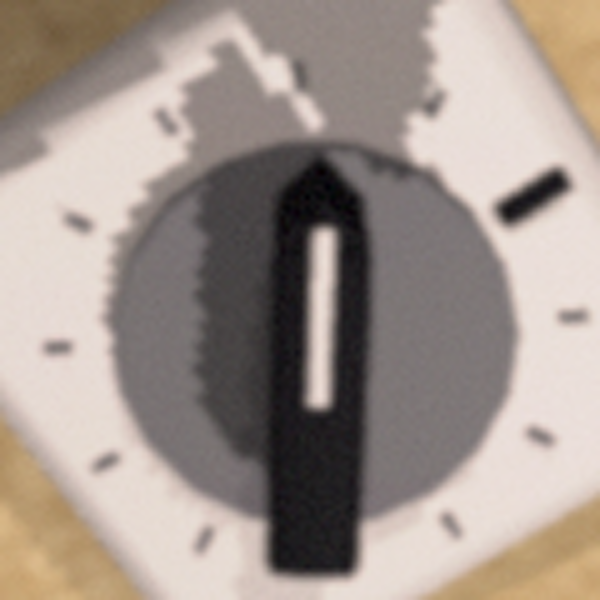

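Run:
```python
from h import *
c=cam("wrist")
px=lambda x,y:(260+x/5-0.4,150+y/5-0.4)
g=lambda x,y,z:ray(c,px(x,y),z)
ang=lambda v:np.degrees(np.arctan2(v[1],v[0]))
L,Rr,T,B=g(112,330,40),g(518,330,40),g(318,142,40),g(318,522,40)
print("disc",((L+Rr)/2).round(1),((T+B)/2).round(1),np.linalg.norm(L-Rr),np.linalg.norm(T-B))
to=g(566,180,34);ti=g(503,216,34)
print("tick",to,ti,ang(to-ti))
for p,q in [((573,317),(57,347)),((540,436),(76,222)),((451,526),(167,122)),((205,540),(432,103))]:
    P,Q=g(*p,34),g(*q,34); print(((P+Q)/2).round(1),np.linalg.norm(P-Q).round(1),ang(P-Q).round(1))
P=g(105,461,34);print("opp tick",P)
a,b=g(318,410,66),g(323,227,66); print("line",a,b,ang(b-a))
tip,be=g(320,155,66),g(312,574,66); print("bar",tip,be,ang(tip-be),np.linalg.norm(tip-be))
s=arm.read_state();print(s['position'],R.from_quat(s['ee_rot']).as_matrix()[:,0])
```

```text
disc [ 486.5 -340.9   40. ] [ 486.8 -339.5   40. ] 55.66759952352719 55.627160962502295
tick [ 446.96127398 -341.81429455   34.        ] [ 456.79869049 -341.31840267   34.        ] -177.1142339195173
[ 487.8 -338.7   34. ] 73.0 155.1
[ 487.8 -338.9   34. ] 73.0 125.4
[ 487.7 -338.6   34. ] 72.8 95.1
[ 487.8 -338.9   34. ] 72.9 35.7
opp tick [ 523.87408519 -335.61116176   34.        ]
line [ 486.79297376 -340.14903414   66.        ] [ 475.26983048 -360.36496907   66.        ] -119.68326930969327
bar [ 471.47118992 -368.18937797   66.        ] [ 498.067674   -320.75559541   66.        ] -119.27968224086231 54.381400256522184
[ 491.18157007 -339.91437963  122.03271775] [ 4.77919917e-01  8.78403409e-01 -7.10309272e-05]
```

The remaining misalignment is small: tool x -1.2 mm, tool z +2.6 mm and turn +0.8°. I'll correct that, go down to z≈62 and close.

```bash
python3 -m inch '[[1,-0.12,1,0.26,0,0.8,0],[1,-0.12,2.5,0.26,0,0.8,0],[1,-0.12,4,0.26,0,0.8,0],[1,-0.12,5,0.26,0,0.8,0],[1,-0.12,5.7,0.26,0,0.8,0],[1,-0.12,5.8,0.26,0,0.8,0],[1,-0.12,5.8,0.26,0,0.8,0],[1,-0.12,5.8,0.26,0,0.8,0]]'
python3 - <<'E'
from h import *
im=arm.get_image("wrist"); save(im,"pics/w3.png")
s=arm.read_state(); print(s['position'],s['contact_force'],s['joints'].round(3))
E
```

```text
clock: 3.73
position: [487.7, -339.6, 63.0]
ee_rot: [0.611, 0.357, -0.357, -0.61]
contact_force: [0.5, 0.2, -0.0]
gripper_width: 85.3
[ 487.75349423 -339.56317238   63.14656576] [ 0.93618926  0.79284375 -0.49719101] [-0.336  0.525 -0.292  0.    -0.752 -0.177]
```

View pics/w3.png

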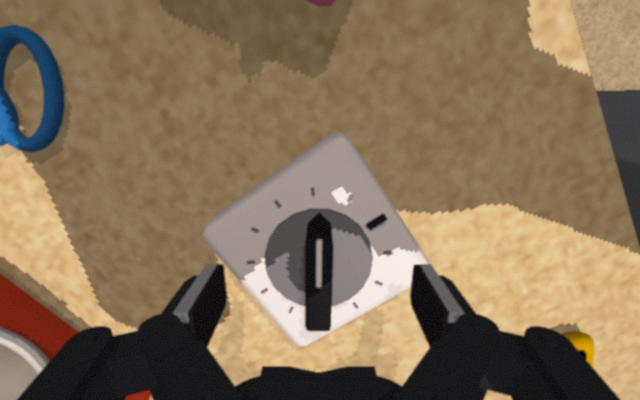

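The bar is centred between the fingers at (319,270), and nothing is touching. Closing.

```bash
python3 -m inch '[[0,0,0,0,0,0,0],[0,0,0,0,0,0,0],[0,0,0,0,0,0,0],[0,0,0,0,0,0,0],[0,0,0,0,0,0,0],[0,0,0,0,0,0,0],[0,0,0,0,0,0,0],[0,0,0,0,0,0,0],[0,0,0,0,0,0,0],[0,0,0,0,0,0,0],[0,0,0,0,0,0,0],[0,0,0,0,0,0,0]]'
python3 - <<'E'
from h import *
im=arm.get_image("wrist"); save(im,"pics/w4.png")
s=arm.read_state(); print(s['position'],s['contact_force'],s['wrist_torque'],s['gripper_width'])
E
```

```text
clock: 4.78
position: [487.3, -339.4, 62.5]
ee_rot: [0.611, 0.357, -0.357, -0.61]
contact_force: [-0.4, 0.6, 2.5]
gripper_width: 10.6
[ 487.34726013 -339.3558836    62.53980937] [-0.06874976  0.12020039  3.01285763] [ 0.13773742 -0.09323804  0.00863453] 10.691495582856023
```

View pics/w4.png

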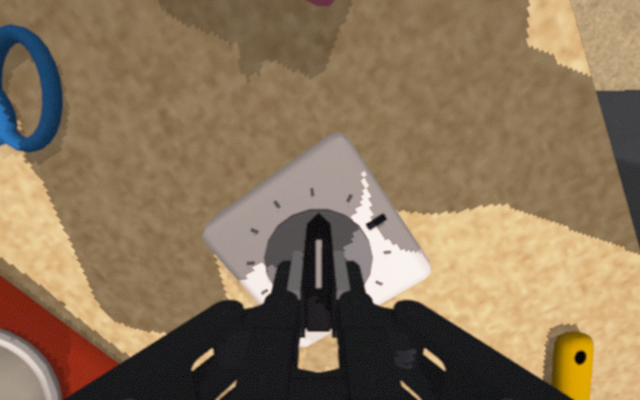

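The bar is gripped (reported width 10.6 mm) and the case has not moved; the tick is still at (377,221). Now I'll press down gently.

```bash
python3 -m inch '[[0,0,0.05,0,0,0,0],[0,0,0.1,0,0,0,0],[0,0,0.1,0,0,0,0],[0,0,0.1,0,0,0,0]]'; python3 -m inch '[[0,0,0.05,0,0,0,0],[0,0,0.1,0,0,0,0],[0,0,0.1,0,0,0,0],[0,0,0.1,0,0,0,0]]'
```

```text
clock: 5.17
position: [487.4, -339.4, 62.5]
ee_rot: [0.611, 0.357, -0.357, -0.61]
contact_force: [-1.3, 1.3, 7.8]
gripper_width: 11.0
clock: 5.5
position: [487.4, -339.4, 62.4]
ee_rot: [0.611, 0.357, -0.357, -0.61]
contact_force: [-2.3, 2.7, 11.4]
gripper_width: 10.6
```

```bash
python3 -m inch '[[0,0,0.05,0,0,0,0],[0,0,0.1,0,0,0,0],[0,0,0.15,0,0,0,0],[0,0,0.2,0,0,0,0],[0,0,0.2,0,0,0,0],[0,0,0.2,0,0,0,0]]'
python3 - <<'E'
from h import *
s=arm.read_state(); print(s['position'],s['contact_force'],s['wrist_torque'],np.degrees(np.arctan2(*R.from_quat(s['ee_rot']).as_matrix()[[1,0],0])))
E
```

```text
clock: 6.0
position: [487.4, -339.4, 62.3]
ee_rot: [0.611, 0.357, -0.357, -0.61]
contact_force: [-4.3, 6.1, 23.3]
gripper_width: 10.6
[ 487.40503588 -339.42053792   62.31375099] [-4.32798505  6.10436584 23.34442836] [ 1.7251003   1.60036707 -0.01188872] 60.67567060433653
```

The press force is 23 N with the tool heading at 60.7°. I'll turn 55.7° clockwise, which is + about tool y, and hold.

```bash
python3 -m inch '[[0,0,0,0,0,3,0],[0,0,0,0,0,7,0],[0,0,0,0,0,11,0],[0,0,0,0,0,15,0],[0,0,0,0,0,19,0],[0,0,0,0,0,23,0],[0,0,0,0,0,27,0],[0,0,0,0,0,30,0],[0,0,0,0,0,30,0]]'
python3 - <<'E'
from h import *
im=arm.get_image("wrist"); save(im,"pics/w5.png")
s=arm.read_state(); print(s['position'],s['contact_force'],s['wrist_torque'],np.degrees(np.arctan2(*R.from_quat(s['ee_rot']).as_matrix()[[1,0],0])))
E
```

```text
clock: 6.75
position: [487.6, -339.6, 62.3]
ee_rot: [0.683, 0.187, -0.186, -0.681]
contact_force: [-5.1, 5.6, 21.9]
gripper_width: 10.4
[ 487.59033772 -339.57355614   62.32430407] [-4.51283144  5.30890407 21.19602158] [ 1.58298476  1.51293225 -0.16827605] 30.63565540266738
```

View pics/w5.png

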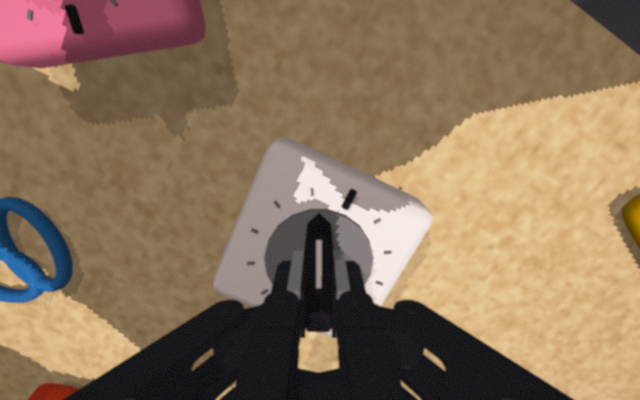

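The case is standing still and the knob is turning against it; the tick is at (349,199), nearing the pointer at (318,215). I'll turn the remaining 25.7°.

```bash
python3 -m inch '[[0,0,0,0,0,3,0],[0,0,0,0,0,7,0],[0,0,0,0,0,11,0],[0,0,0,0,0,15,0],[0,0,0,0,0,19,0],[0,0,0,0,0,23,0],[0,0,0,0,0,25.7,0],[0,0,0,0,0,25.7,0],[0,0,0,0,0,25.7,0]]'
python3 - <<'E'
from h import *
im=arm.get_image("wrist"); save(im,"pics/w6.png")
cv2.imwrite("pics/w6c.png",cv2.resize(cv2.cvtColor(im[120:320,220:420],cv2.COLOR_RGB2BGR),(600,600),interpolation=cv2.INTER_CUBIC))
s=arm.read_state(); print(s['position'],s['contact_force'],s['wrist_torque'],np.degrees(np.arctan2(*R.from_quat(s['ee_rot']).as_matrix()[[1,0],0])))
E
```

```text
clock: 7.55
position: [487.7, -339.7, 62.3]
ee_rot: [0.707, 0.031, -0.03, -0.706]
contact_force: [-4.8, 4.2, 21.4]
gripper_width: 10.7
[ 487.69155155 -339.78621349   62.338773  ] [-4.36250527  4.43815625 21.83564453] [ 1.26520822  1.43209495 -0.10387189] 4.947330850292579
```

View pics/w6c.png

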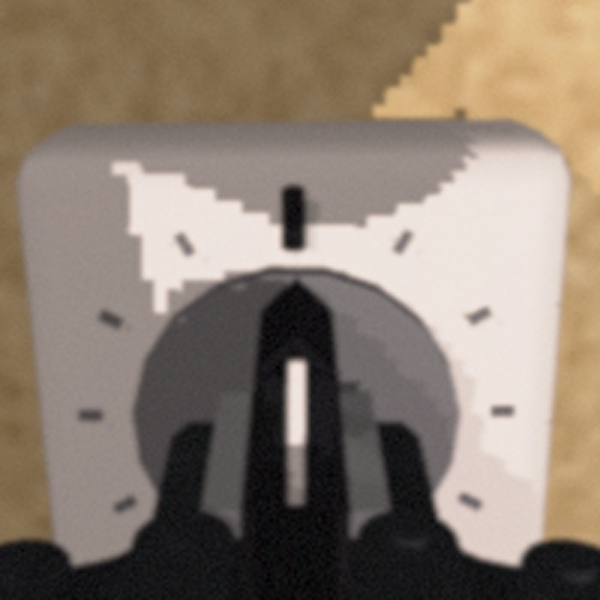

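Run:
```python
from h import *
c=cam("wrist")
g=lambda x,y,z:ray(c,(220+x/3-.33,120+y/3-.33),z)
ang=lambda v:np.degrees(np.arctan2(v[1],v[0]))
for p,q in [((184,243),(403,241)),((110,320),(479,316)),((90,415),(502,411)),((124,505),(470,501))]:
    print("case perp",(ang(g(*p,34)-g(*q,34))+90).round(2))
A,B=(g(90,415,34)+g(502,411,34))/2,None; print("centre",A)
print("tick",ang(g(292,187,34)-A),ang(g(292,187,34)-g(293.5,250,34)))
print("line",ang(g(297,360,66)-g(296,505,66)),"tip",ang(g(297,283,66)-A))
```

```text
case perp 5.55
case perp 5.68
case perp 5.65
case perp 5.8
centre [ 487.53627664 -338.96279039   34.        ]
tick -174.16226656693092 -173.76316837552733
line -175.3561011078269 tip -175.3410028492279
```

The pointer is within about 1° of the tick. I'll unload the press, open, rise and check.

```bash
python3 -m inch '[[0,0,-0.1,0,0,0,0],[0,0,-0.2,0,0,0,0],[0,0,-0.3,0,0,0,0],[0,0,-0.4,0,0,0,0],[0,0,-0.4,0,0,0,0],[0,0,-0.4,0,0,0,0]]'; python3 -m inch '[[1,0,0,0,0,0,0],[1,0,0,0,0,0,0],[1,0,0,0,0,0,0],[1,0,0,0,0,0,0],[1,0,0,0,0,0,0],[1,0,0,0,0,0,0],[1,0,0,0,0,0,0],[1,0,0,0,0,0,0],[1,0,0,0,0,0,0],[1,0,-0.5,0,0,0,0],[1,0,-2,0,0,0,0],[1,0,-4,0,0,0,0],[1,0,-6,0,0,0,0],[1,0,-8,0,0,0,0],[1,0,-8,0,0,0,0],[1,0,-8,0,0,0,0]]'
python3 - <<'E'
from h import *
im=arm.get_image("wrist"); save(im,"pics/w7.png")
cv2.imwrite("pics/w7c.png",cv2.resize(cv2.cvtColor(im[130:250,258:378],cv2.COLOR_RGB2BGR),(600,600),interpolation=cv2.INTER_CUBIC))
s=arm.read_state(); print(s['position'],s['contact_force'],s['wrist_torque'],np.degrees(np.arctan2(*R.from_quat(s['ee_rot']).as_matrix()[[1,0],0])))
E
```

```text
clock: 8.1
position: [487.4, -339.5, 62.5]
ee_rot: [0.707, 0.03, -0.03, -0.706]
contact_force: [0.4, -0.8, 4.2]
gripper_width: 10.8
clock: 9.43
position: [487.8, -339.5, 144.1]
ee_rot: [0.707, 0.031, -0.029, -0.706]
contact_force: [0.1, -0.8, -0.7]
gripper_width: 85.3
[ 487.02878543 -339.13545757  142.73090367] [ 0.27646491  0.11246441 -1.81786911] [ 0.02719643  0.00155284 -0.00935933] 4.884328574602355
```

View pics/w7c.png

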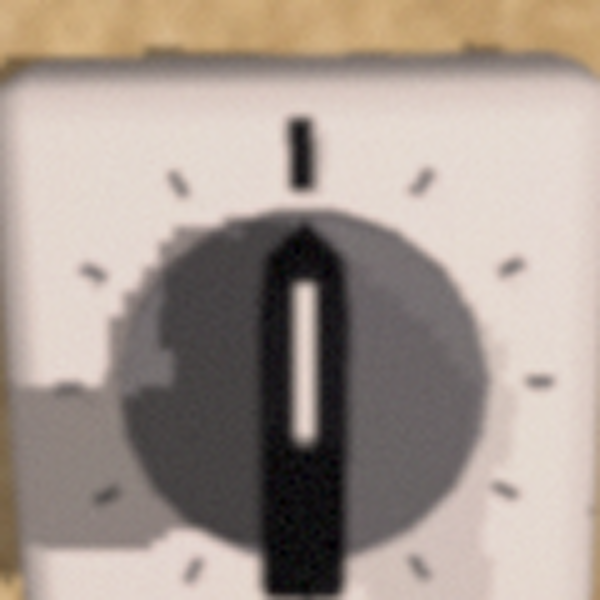

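View pics/w7.png

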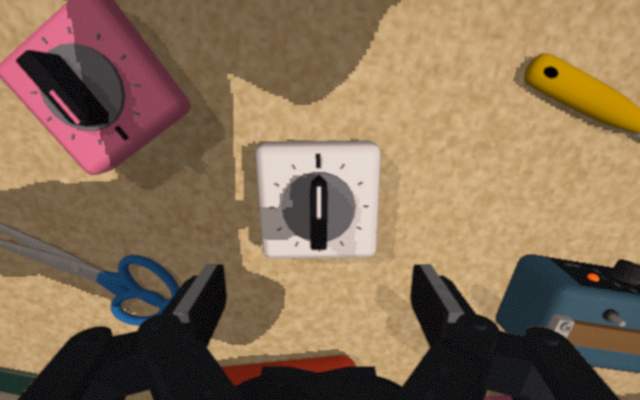

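The knob is released, with the pointer at (318,178) in line with the long tick at (318,160). I'll measure the remaining error, and look at the round timer and the overall view.

Run:
```python
from h import *
c=cam("wrist")
g=lambda x,y,z:ray(c,(258+x/5-.4,130+y/5-.4),z)
ang=lambda v:np.degrees(np.arctan2(v[1],v[0]))
for p,q in [((178,184),(422,182)),((92,271),(512,266)),((68,389),(540,382)),((106,495),(506,490)),((194,572),(419,567))]:
    print("case",(ang(g(*p,34)-g(*q,34))-90).round(2))
print("diam",ang(g(178,184,34)-g(419,567,34))+30,ang(g(422,182,34)-g(194,572,34))-30)
print("line",ang(g(304.5,283,66)-g(304,442,66)))
im=arm.get_image("side"); save(im,"pics/side1.png")
```

```text
case -174.62
case -174.39
case -174.2
case -174.32
case -173.7
diam -114.27766269809689 125.93823954216461
line -175.24186098189193
```

View pics/side1.png

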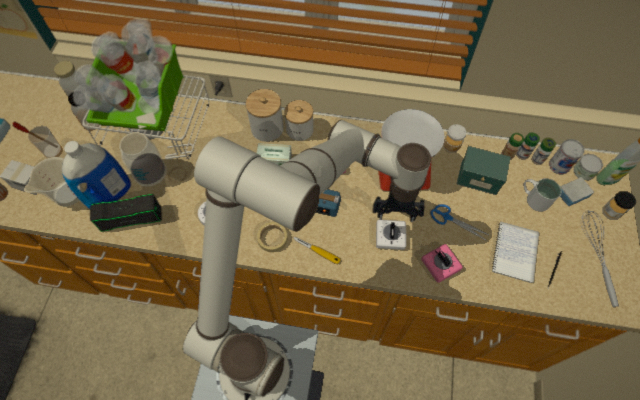

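About 0.9° of error remains, the gripper is clear at z≈143, and the scene is otherwise undisturbed. Handing in.

```bash
python3 -c "
from bench import arm
print(arm.read_state()['clock']); print(arm.job_done())"
```

```text
9.5333
the job is handed in; nothing more can be done
None
```

The white square timer is set and the job is handed in at 9.5 s. I gripped its bar knob from above, pressed with about 22 N, turned it 55.7° clockwise, let go and rose clear.

- **Pointer and tick:** the last wrist picture puts the pointer about 0.9° (0.015 rad) past the long tick. That is roughly the spread of my readings (case direction -173.7° to -174.6°, pointer -175.2°), so I left it. The case stayed put while the knob turned.
- **Robot:** the gripper was open and touching nothing, about 143 mm above the worktop. The wrist read about 24 N at most at the ends of the moves.
- **Round timer:** I never went near it. The final side picture shows it in place, but partly hidden by the arm, so its pointer was not checked separately.
- **Disagreements:** two wrist views placed the knob axis about 2 mm apart, so I used the closer one. The tick's outer end measured about 41 mm from the axis against the 45 mm stated. I set the angle by the tick directions, which don't depend on that distance.

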